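# Hang a rail bracket on the empty branch of a revolving bracket tree

## Robot

A 7-joint arm with a two-finger parallel gripper is mounted at the origin on the work surface. World frame = base frame: x ahead of the robot, y to its left, z up, the work surface at z = 0. Lengths are in m, angles in rad, forces in N, time in s.
With the tool pointing down it reaches from about 0.425 to 0.95 m from the base axis. Payload 16.7 kg.
Tool frame: the origin (TCP) lies at the very end of the fingers, on their centre line; the grasp point (between the pads) lies 19 mm behind it; x points along the fingers, z is the direction in which the jaws open and shut, and the axes are right-handed (so a half turn about x gives the same grasp; the last joint's range is limited). The gripper opens to 94 mm and grips with 3 to 60 N. Pads are 16 mm wide; open, the fingers measure 119 mm over their backs; the gripper's body (75 mm by 177 mm) begins 78 mm behind the grasp point.
Start: joints at [1.036, 0.426, 0.074, 1.606, -0.034, 1.111, -0.067], TCP at [0.253, -0.626, 0.205] pointing down, gripper open.
Joint ranges: [-2.85, 2.85], [-0.5, 2.14], [-1.23, 1.37], [0.21, 2.46], [-1.02, 4.16], [0.16, 2.05], [-2.73, 2.73]. Speed limits (rad/s): [1.89, 1.89, 2.39, 2.39, 3.01, 3.01, 3.01].

## Interface

Orientations are given as a unit quaternion [x, y, z, w].
In Python, from plant import move_ptp, servo_line, movej, move_gripper, hold, inverse_kinematics, capture, IKError, sign_off, silhouettes, read_time_s, read_qpos, read_qvel, read_joint_efforts, read_ee_pos, read_tcp_rot, read_ft_force, read_moment, read_width gives the robot as it stands. The module is installed in compiled form; this text tells all that it offers. Calls block until the motion is done:
- move_ptp(position, orientation): joint-space move of the TCP to a pose.
- servo_line(position, rot=None, vel=0.15): straight line of the TCP; rot=None keeps the orientation; vel is the mean speed in m/s.
- movej(angles): joint-space move.
- move_gripper(opening, squeeze=None): finger opening in m; squeeze is the grip in N (None keeps the last); returns when the fingers have stopped.
- hold(seconds).
- inverse_kinematics(position, orientation): joint angles nearest the present ones, or None.
- capture(name): name is "side" or "top" or "wrist"; returns a dict with "color" (400x640x3 uint8, blue, green, red), "z_map" (400x640 float32, m along the optical axis (not along the pixel's ray), 0 where there is no reading), "intrinsics" (3x3 intrinsics, pixels), "k1" (the pictures are not rectified: a ray, as slopes to the right and down, at radius r is drawn at 1 + k1 r^2 times it, then the intrinsics apply), "world_to_cam" (4x4, takes a point from world to camera coordinates). Camera axes: x right, y down, z forward; pixel columns grow to the right and rows downward; lengths in m; the calibration is good to about 2 mm. A picture is of the moment at which its call begins.
A pose or a line that the arm cannot do raises IKError and nothing moves.
- sign_off(): hands the job in, once; it reports no verdict.
Trained networks look in a picture, given as the dict that the camera call returned (one of the last four; its "shot" number tells which), for a name from the list of things; names that differ only in an ending like _2 or _b are one class to them, and where a whole thing is asked for, a point or a joint stands for the part that bears it (a point fixed in the world has none). Each returns a list of dicts, best first, with "conf" (0 to 1); they miss things now and then, are a little off and sometimes report something else, mostly with a low value. They report only what shows in the picture. A call takes as long as a camera call. They do not tell look-alikes from the thing itself.
- silhouettes(picture, target): "region" (400x640 bool, what is visible of it) and "uv" ([column, row] in pixels, amid what is visible of it).
Readings, each from a call of its own:
- read_time_s(): time.
- read_qpos(): joint angles.
- read_qvel(): joint speeds.
- read_joint_efforts(): joint torques, N m.
- read_ee_pos(): TCP position.
- read_tcp_rot(): TCP orientation.
- read_ft_force(): force on the tool from outside, world axes, zero at the start.
- read_moment(): the same for the moment, N m.
- read_width(): finger opening in m.
Only numpy, scipy, OpenCV 4.12 (cv2) and the standard library are available. Lean on these libraries where they do the work, as an engineer would, in place of code of your own. Each camera call takes 0.05 s, during which the arm holds its last target.

## Task

Gently turn the bracket tree until its one empty branch points straight at the robot's side of the table, then hang the loose rail bracket on that branch by its big hole, foot outwards like the others. Push it gently on past the spring keeper until the keeper snaps up in front of it, and leave it hanging there; the other brackets must stay hung and the things around must stay where they are.

Things in the scene. Friction and masses are not known exactly. Their poses are not given: they have to be found in the camera images.
- rack: Stand of the bracket tree: round dark cast base 184 mm in diameter with a steel mast, bolted to the table. Origin in the middle of its underside, z up. On the mast turns the tree's head: an aluminium hub 42 mm in diameter with three level branches, middle lines 200 mm above the table. Hub and thumbscrews (29 mm from the axis) reach 26 mm above the branches' middle lines.
- tree (a joint): Turning of the tree's head on its mast, in rad, 0 at the start, growing anticlockwise seen from above, no stops. It turns stiffly (0.15 N m of friction) and stays where it is left. Every branch is a bare steel rod 10 mm in diameter from 36 to at least 50 mm from the axis, where a finger can push it sideways.
- hub (a point): Point on the head's turning axis at the height of the branches' middle lines. The frame turns with the head: z up, x out along the EMPTY branch; the other two branches, at 120 degrees to either side of x, each carry a bracket. A hung bracket's plate stands 74 to 95 mm from the axis with its top 26 mm above this point; its foot reaches out to 157 mm, 64 mm below this point.
- clamp (a point): Outer end of the empty branch's clamp, on its middle line, 36 mm from the axis; axes as the hub's. Farther out come the bare rod, a black rubber buffer disc (30 mm across, gives 1 mm per 6 N, at most 3 mm) and a level peg of 14 mm diameter with a tapered nose, ending 36 mm past the buffer. The rod is clamped by hand: the buffer's outer face may lie 64 to 96 mm from the axis, unmeasured.
- bracket: The loose rail bracket, bare steel 4 mm thick, about 0.24 kg: an upright plate 50 mm wide (y) and 90 mm high (z) and a foot 62 mm long that stands on the table. Origin at the underside in the middle of the plate's thickness; the plate lies across x (from -2 to +2 mm), the foot reaches towards -x to -60 mm. It can be gripped from above across the plate's 50 mm width.
- bracket_hole (a point): Centre of the 18 mm hole in the bracket's plate, 62 mm above the bracket's underside and in the middle of its width; axes as the bracket's. Hung, it lies about 2 mm below the peg's middle line.
- hung_a: A bracket like the loose one (same origin and axes), hung on the branch 120 degrees anticlockwise from the empty one: its plate stands upright between the rubber buffer and the tooth of the spring keeper, its hole rests on the peg, its foot points outwards. Hung so, it leans by about 0.1 rad; one left outside its keeper leans by 0.3 rad.
- hung_b: A bracket hung on the branch 120 degrees clockwise. Every peg, the empty one too, has a spring keeper: a dark steel tongue 5 mm wide in its top, hinged 26 mm out from the buffer's face, rising towards the mast to a square tooth 5 mm over the peg and 6.5 mm from the buffer. A bracket pushed inwards presses it down (3 to 10 N of push); once the 4 mm plate is past, the tooth snaps up.
- bench (a point): A point on the table top on the robot's middle line, 450 mm in front of its base; axes those of the table: x straight away from the robot's side, y to the left.
- tape_roll: A roll of packing tape lying flat, 104 mm across and 48 mm high, to be left alone.
- carton: A closed cardboard carton 150 x 110 x 75 mm, to be left alone.
Things that resemble listed ones, but are neither listed nor needed, are in the scene too. Leave any orange or pink look-alike of the hung_b alone.

How it is judged:
By the outcome, as a careful person would: the job done as asked, in the order asked, and still so for the second after the job is handed in, with the robot touching nothing.
It also fails if it takes over 69 s, if anything falls off the work surface, if the arm or the gripper's body presses on something with over 40 N, if the wrist force passes 120 N, or if a joint passes its speed limit or range.

## Working session

There is one attempt and no reset: what is moved stays moved. The work goes in short steps, each a Python script; the robot and the scene stay as the last script left them, time stands still between calls to the robot, and variables do not carry over. Pictures are saved under pics/ and viewed, and the job is handed in when it is done.

```bash
ls; mkdir -p pics; cat > h.py <<'E'
import numpy as np, cv2
from plant import *
def rays(pic,u,v):
    K=pic["intrinsics"];k1=pic["k1"]
    d=np.array([(u-K[0,2])/K[0,0],(v-K[1,2])/K[1,1]]);x=d.copy()
    for _ in range(20): x=d/(1+k1*(x@x))
    return x
def pts(pic,mask=None):
    K=pic["intrinsics"];k1=pic["k1"];z=pic["z_map"]
    m=(z>0) if mask is None else (mask&(z>0))
    v,u=np.nonzero(m);d=np.stack([(u-K[0,2])/K[0,0],(v-K[1,2])/K[1,1]]);x=d.copy()
    for _ in range(20): x=d/(1+k1*(x**2).sum(0))
    Z=z[v,u];P=np.stack([x[0]*Z,x[1]*Z,Z,np.ones_like(Z)])
    return (np.linalg.inv(pic["world_to_cam"])@P)[:3].T,np.stack([u,v]).T
def proj(pic,p):
    c=pic["world_to_cam"]@np.r_[p,1];s=c[:2]/c[2];s=s*(1+pic["k1"]*(s@s));K=pic["intrinsics"]
    return K[0,0]*s[0]+K[0,2],K[1,1]*s[1]+K[1,2]
E
python3 - <<'E'
from h import *
print(read_time_s(),read_ee_pos(),read_tcp_rot(),read_width(),read_ft_force())
for n in ["side","top","wrist"]:
    p=capture(n);cv2.imwrite(f"pics/{n}0.png",p["color"])
    np.savez(f"{n}0.npz",**{k:v for k,v in p.items()})
    print(n,p["shot"],p["k1"],np.linalg.inv(p["world_to_cam"])[:3,3])
    for t in ["rack","tree","hung_a","bracket","tape_roll","carton","clamp"]:
        if n=="wrist" and t!="bracket":continue
        for s in silhouettes(p,t):
            P,_=pts(p,s["region"])
            print(t,round(s["conf"],2),np.round(s["uv"]),s["region"].sum(),np.round(np.median(P,0),3) if len(P) else None, np.round(P.min(0),3),np.round(P.max(0),3))
print(read_time_s())
E
```

```text
pics
0.0 [ 0.25317324 -0.62521569  0.20473779] [ 0.39541221  0.58680385 -0.39492591  0.58595559] 0.0938686484043639 [ 0.65666944  0.26290734 -0.12465708]
side 1 0.02843508269850726 [ 0.49936021 -0.8282101   0.69620363]
rack 0.71 [322. 230.] 2599 [0.617 0.044 0.022] [ 0.519 -0.057 -0.003] [0.722 0.523 0.226]
tree 0.74 [322. 183.] 641 [0.621 0.051 0.204] [ 0.516 -0.059 -0.003] [0.707 0.485 0.226]
hung_a 0.85 [274. 299.] 509 [ 0.468 -0.18   0.004] [ 0.436 -0.203 -0.002] [ 0.508 -0.061  0.092]
hung_a 0.81 [390. 242.] 390 [ 0.802 -0.005  0.01 ] [ 0.796 -0.028 -0.002] [0.859 0.114 0.093]
hung_a 0.76 [315. 285.] 454 [ 0.582 -0.147  0.005] [ 0.558 -0.171 -0.002] [ 0.625 -0.033  0.092]
hung_a 0.65 [315. 200.] 88 [0.615 0.278 0.003] [ 0.594  0.252 -0.001] [0.635 0.305 0.007]
hung_a 0.59 [341. 214.] 644 [ 0.666 -0.033  0.141] [ 0.637 -0.083 -0.002] [0.736 0.279 0.226]
hung_a 0.54 [290. 201.] 258 [0.536 0.058 0.137] [ 0.496  0.035 -0.003] [0.562 0.399 0.225]
bracket 0.6 [290. 357.] 677 [ 0.503 -0.343  0.003] [ 0.471 -0.366 -0.003] [ 0.536 -0.294  0.09 ]
tape_roll 0.85 [275. 176.] 513 [0.483 0.40
[... 894 characters left out ...]
.047  0.138] [ 0.635 -0.086 -0.006] [ 0.737 -0.012  0.234]
hung_a 0.54 [338. 138.] 329 [0.801 0.002 0.01 ] [ 0.793 -0.026 -0.004] [0.861 0.027 0.097]
bracket 0.73 [408. 165.] 2313 [ 0.744 -0.209  0.075] [ 0.664 -0.301 -0.008] [ 0.859 -0.137  0.088]
bracket 0.55 [451. 243.] 395 [ 0.502 -0.336  0.005] [ 0.467 -0.366 -0.005] [ 0.527 -0.311  0.095]
tape_roll 0.72 [176. 244.] 692 [0.48  0.436 0.047] [ 0.43   0.386 -0.006] [0.532 0.493 0.057]
carton 0.89 [409. 165.] 2240 [ 0.744 -0.207  0.075] [ 0.664 -0.29  -0.006] [ 0.841 -0.138  0.088]
clamp 0.88 [315. 185.] 885 [0.63  0.063 0.209] [ 0.514 -0.054 -0.005] [0.745 0.177 0.233]
wrist 3 -0.018823045929713615 [ 0.3209518  -0.59672832  0.38495224]
0.9
```

View pics/side0.png

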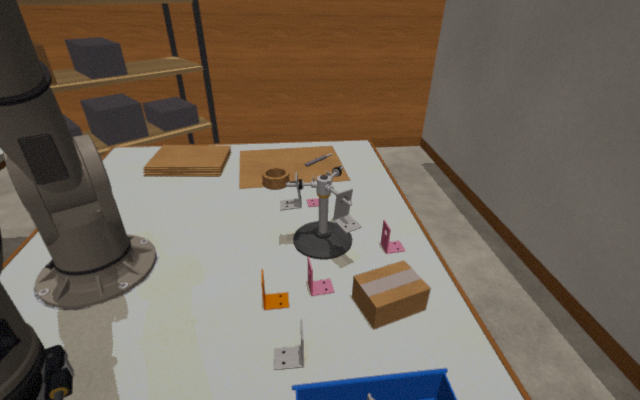

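View pics/top0.png

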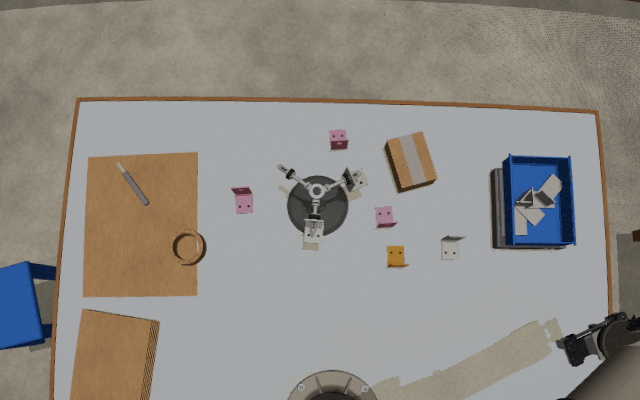

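```bash
python3 - <<'E'
import cv2
a=cv2.imread('pics/top0.png')[120:280,230:480];cv2.imwrite('pics/top0c.png',cv2.resize(a,None,fx=3.2,fy=3.2,interpolation=cv2.INTER_CUBIC)[:, :800])
a=cv2.imread('pics/side0.png')[150:380,240:440];cv2.imwrite('pics/side0c.png',cv2.resize(a,None,fx=2.6,fy=2.6,interpolation=cv2.INTER_CUBIC))
E
```

```text
(no output)
```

View pics/top0c.png

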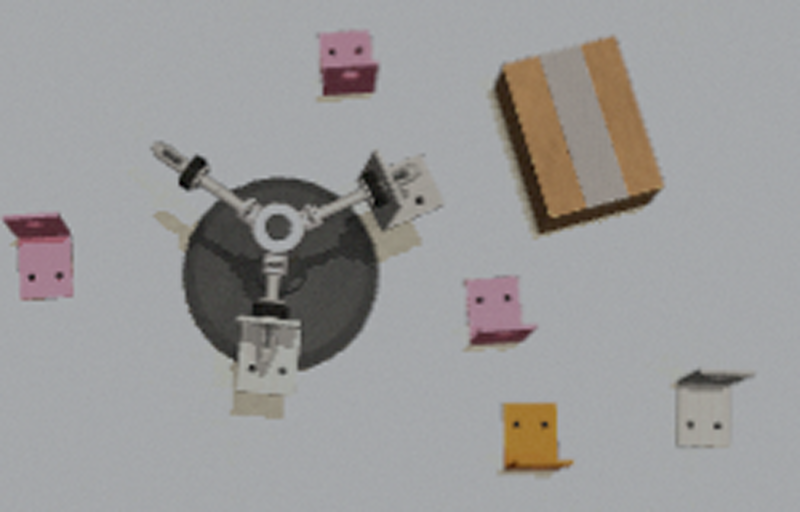

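View pics/side0c.png

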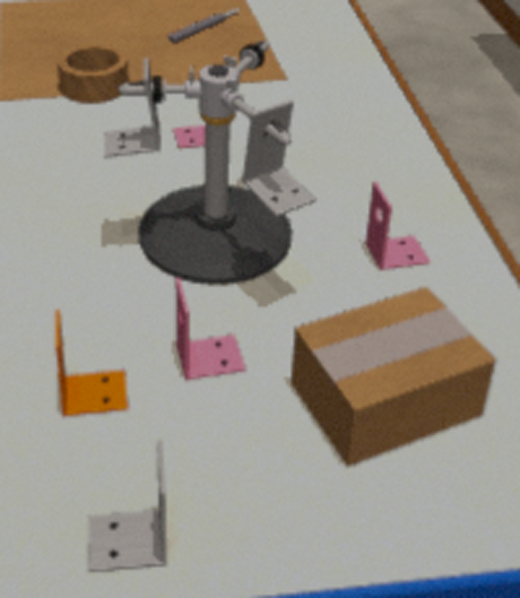

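```bash
cat > ana.py <<'E'
from h import *
def load(n): 
    d=np.load(n,allow_pickle=True); return {k:(d[k] if d[k].shape else d[k].item()) for k in d.files}
E
python3 - <<'E'
from ana import *
for n in ["side0.npz","top0.npz"]:
    p=load(n);P,uv=pts(p)
    print(n)
    m=(np.hypot(P[:,0]-.625,P[:,1]-.055)<.14)&(P[:,2]>.185)
    Q=P[m]
    t=Q[(Q[:,2]>.218)&(np.hypot(Q[:,0]-.628,Q[:,1]-.055)<.04)]
    print("hubtop",len(t),np.round([t.mean(0),t.min(0),t.max(0)],4))
    # base
    b=P[(np.hypot(P[:,0]-.625,P[:,1]-.055)<.12)&(P[:,2]>.008)&(P[:,2]<.05)]
    c=cv2.minEnclosingCircle(b[:,:2].astype(np.float32)); print("base",c,np.percentile(b[:,2],[5,50,95]))
    c0=(t.min(0)+t.max(0))[:2]/2
    r=Q[:,:2]-c0; ang=np.degrees(np.arctan2(r[:,1],r[:,0])); rad=np.hypot(*r.T)
    e=Q[(rad>.045)&(ang>20)&(ang<90)]
    d=e[:,:2]-c0; rr=np.hypot(*d.T)
    for lo in np.arange(.04,.14,.006):
        s=e[(rr>=lo)&(rr<lo+.006)]
        if len(s): print(round(lo,3),len(s),np.round(s.mean(0),4),np.round(s[:,2].max(),4),np.round(np.degrees(np.arctan2(*(s.mean(0)[:2]-c0)[::-1])),1))
    z=P[(abs(P[:,0]-.5)<.06)&(abs(P[:,1]+.335)<.05)&(P[:,2]>.02)]
    print("bracket plate",len(z),z.min(0),z.max(0))
    zz=z[z[:,2]>.06]
    f=np.polyfit(zz[:,1],zz[:,0],1);print("yaw",f,zz.mean(0))
    w=P[(abs(P[:,0]-.5)<.06)&(abs(P[:,1]+.335)<.05)&(P[:,2]>.002)]
    print(cv2.minAreaRect(w[:,:2].astype(np.float32)))
E
```

```text
side0.npz
hubtop 104 [[0.6222 0.0551 0.2216]
 [0.5912 0.0254 0.218 ]
 [0.6426 0.087  0.226 ]]
base ((0.6210824847221375, 0.056142762303352356), 0.09119612723588943) [0.01054793 0.0194228  0.03404573]
0.046 1 [0.6484 0.0972 0.2025] 0.2025 52.4
0.052 5 [0.6516 0.0988 0.2021] 0.2045 50.8
0.058 3 [0.6542 0.1037 0.2043] 0.2061 51.8
0.064 4 [0.6583 0.1092 0.2032] 0.2047 51.9
0.07 2 [0.6624 0.1116 0.2026] 0.2039 50.5
0.076 12 [0.6627 0.1218 0.2042] 0.2125 55.0
0.082 36 [0.6682 0.1234 0.2016] 0.2153 52.6
0.088 18 [0.6726 0.1263 0.2068] 0.2146 51.5
0.094 6 [0.6782 0.1289 0.2047] 0.2138 49.9
0.1 2 [0.6774 0.1411 0.2103] 0.2116 54.5
0.106 5 [0.6832 0.1434 0.2053] 0.2112 52.7
0.112 3 [0.6866 0.1485 0.2034] 0.2086 52.9
0.118 5 [0.6892 0.1532 0.2042] 0.2072 53.3
0.124 2 [0.69   0.1589 0.2027] 0.2049 54.6
bracket plate 99 [ 0.52615888 -0.3658982   0.02036783] [ 0.53078288 -0.31528769  0.09111806]
yaw [0.02400917 0.53657483] [ 0.52820983 -0.34840858  0.08406658]
((0.500048816204071, -0.34377023577690125), (0.08099815249443054, 0.1170729324221611), 89.53800201416016)
top0.npz
hubtop 202 [[0.6182 0.05
[... 379 characters left out ...]

0.07 6 [0.6575 0.1176 0.2056] 0.2085 54.2
0.076 16 [0.6617 0.1227 0.2053] 0.2139 54.0
0.082 24 [0.664  0.1268 0.2106] 0.2255 54.3
0.088 29 [0.6666 0.1325 0.212 ] 0.2212 55.1
0.094 9 [0.6702 0.1382 0.208 ] 0.211 55.2
0.1 13 [0.674  0.1425 0.2088] 0.2162 54.9
0.106 11 [0.6786 0.1479 0.2059] 0.2106 54.5
0.112 11 [0.681  0.1527 0.2068] 0.2094 55.0
0.118 10 [0.6838 0.1575 0.2052] 0.21 55.2
0.124 7 [0.6881 0.1614 0.2046] 0.2091 54.6
bracket plate 79 [ 0.52264149 -0.36510001  0.02060709] [ 0.52914526 -0.31149259  0.09508075]
yaw [-0.05705676  0.50621012] [ 0.52553058 -0.33861821  0.08402326]
((0.5001324415206909, -0.3349972665309906), (0.11959746479988098, 0.0997258722782135), 0.08896796405315399)
```

```bash
cat >> h.py <<'E'
from scipy.spatial.transform import Rotation as R
def quat(jaw):  # tool down, jaw dir azimuth (rad)
    x=np.array([0,0,-1.]);z=np.array([np.cos(jaw),np.sin(jaw),0]);y=np.cross(z,x)
    return R.from_matrix(np.stack([x,y,z],1)).as_quat()
HUB=np.array([.620,.056])
E
python3 - <<'E'
from h import *
Rm=R.from_quat(read_tcp_rot()).as_matrix();print(np.round(Rm,2))
r=.058
for off in (90,-90):
  for psi in (55,70,90,110,130,150,170,180):
    a=np.radians(psi);p=[*(HUB+r*np.array([np.cos(a),np.sin(a)])),.19]
    q=inverse_kinematics(p,quat(a+np.radians(off)));print(off,psi,None if q is None else np.round(q,2))
for yaw in (90,-90):
  for p in ([.527,-.338,.06],[.527,-.338,.3],[.52,.056,.2],[.47,.056,.3]):
    q=inverse_kinematics(p,quat(np.radians(yaw)));print(yaw,p,None if q is None else np.round(q,2))
print(read_time_s())
E
```

```text
[[-0.    0.93  0.38]
 [ 0.    0.38 -0.93]
 [-1.    0.   -0.  ]]
90 55 [ 0.45  0.62 -1.03  1.61  0.55  1.24  1.84]
90 70 [ 0.44  0.6  -1.03  1.64  0.54  1.22  2.09]
90 90 [ 0.45  0.56 -1.03  1.68  0.51  1.19  2.44]
90 110 [-1.11  0.63  1.21  1.82 -0.65  1.16 -2.48]
90 130 [-1.13  0.59  1.22  1.86 -0.61  1.14 -2.13]
90 150 [ 0.08  0.31 -0.41  1.83  0.14  1.03 -2.48]
90 170 [ 0.15  0.3  -0.46  1.85  0.15  1.03 -2.11]
90 180 [ 0.17  0.3  -0.46  1.85  0.15  1.03 -1.92]
-90 55 [ 0.15  0.47 -0.55  1.62  0.26  1.12 -1.08]
-90 70 [ 0.17  0.46 -0.59  1.65  0.28  1.12 -0.85]
-90 90 [ 0.19  0.44 -0.63  1.69  0.28  1.1  -0.52]
-90 110 [ 0.22  0.41 -0.66  1.74  0.28  1.09 -0.18]
-90 130 [ 0.27  0.38 -0.69  1.78  0.27  1.08  0.18]
-90 150 [ 0.32  0.36 -0.71  1.81  0.27  1.07  0.55]
-90 170 [ 0.37  0.35 -0.74  1.83  0.27  1.06  0.93]
-90 180 [ 0.41  0.35 -0.77  1.84  0.28  1.06  1.11]
90 [0.527, -0.338, 0.06] [ 0.88  0.56 -0.55  1.81  0.37  0.87  1.73]
90 [0.527, -0.338, 0.3] [ 0.89  0.33 -0.55  1.58  0.17  1.29  1.89]
90 [0.52, 0.056, 0.2] [ 0.47  0.27 -0.81  1.91  0.23  1.05  1.13]
90 [0.47, 0.056, 0.3] [ 0.55  0.07 -0.82  1.88  0.05  1.22  1.28]
-90 [0.527, -0.338, 0.06] [ 0.45  0.51  0.02  1.84 -0.01  0.8  -1.09]
-90 [0.527, -0.338, 0.3] [ 0.47  0.28  0.    1.6  -0.    1.26 -1.1 ]
-90 [0.52, 0.056, 0.2] [ 0.23  0.22 -0.52  1.92  0.13  1.03 -1.92]
-90 [0.47, 0.056, 0.3] [ 0.34  0.05 -0.61  1.89  0.03  1.22 -1.85]
0.9
```

```bash
python3 - <<'E'
from h import *
servo_line([.253,-.626,.34],vel=.3)
a=np.radians(55.5);p=[*(HUB+.060*np.array([np.cos(a),np.sin(a)])),.34]
move_ptp(p,quat(a-np.pi/2))
print(read_time_s(),read_ee_pos(),read_qpos(),read_ft_force())
for n in ["wrist","top"]:
    p=capture(n);cv2.imwrite(f"pics/{n}1.png",p["color"]);np.savez(f"{n}1.npz",**p)
print(np.round(np.linalg.inv(p["world_to_cam"]),3))
E
```

```text
4.4333 [0.65418702 0.10442019 0.33989507] [ 0.21879548  0.39377827 -0.6631416   1.42678255  0.24215738  1.40351601
 -1.05085412] [ 1.17078661 -0.15155717  0.15358821]
[[ 0.026 -0.983  0.182  0.351]
 [-1.    -0.025  0.009  0.037]
 [-0.004 -0.182 -0.983  1.521]
 [ 0.     0.     0.     1.   ]]
```

View pics/wrist1.png

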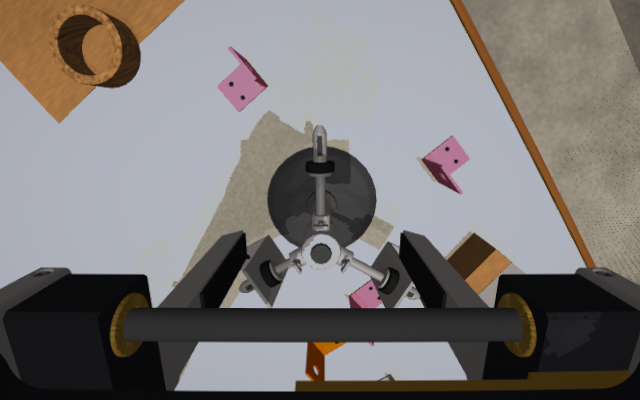

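```bash
cat >> h.py <<'E'
def px2w(pic,u,v,z):
    M=np.linalg.inv(pic["world_to_cam"]);x=rays(pic,u,v);d=M[:3,:3]@np.r_[x,1];o=M[:3,3]
    return o+d*(z-o[2])/d[2]
E
python3 - <<'E'
from ana import *
p=load("wrist1.npz");c=p["color"]
print("cam",np.round(np.linalg.inv(p["world_to_cam"])[:3],3))
cv2.imwrite("pics/w1c.png",cv2.resize(c[110:290,240:400],None,fx=3.3,fy=3.3,interpolation=cv2.INTER_CUBIC))
P,uv=pts(p);hub=px2w(p,321,252,.226);print("hub px",hub)
t=P[(P[:,2]>.215)&(P[:,2]<.24)&(np.hypot(P[:,0]-hub[0],P[:,1]-hub[1])<.03)]
print(len(t),np.median(t,0),t.min(0),t.max(0))
a0=np.radians(55.5);d=np.array([np.cos(a0),np.sin(a0)]);n=np.array([-d[1],d[0]])
Q=P[(P[:,2]>.185)&(P[:,2]<.235)];r=Q[:,:2]-hub[:2];s=r@d;w=r@n
for lo in np.arange(.03,.14,.004):
    m=(s>=lo)&(s<lo+.004)&(abs(w)<.022)
    if m.sum(): print(round(lo,3),m.sum(),np.round([w[m].mean(),w[m].min(),w[m].max(),Q[m][:,2].max()],4))
E
```

```text
cam [[ 0.823 -0.55  -0.143  0.695]
 [-0.568 -0.796 -0.208  0.166]
 [ 0.     0.252 -0.968  0.519]]
hub px [0.62156682 0.06209641 0.226     ]
1361 [0.62257786 0.06301265 0.22025636] [0.59159959 0.03277113 0.21502293] [0.64231161 0.08914707 0.22715483]
0.03 101 [ 0.001  -0.0084  0.0107  0.2109]
0.034 32 [ 0.001  -0.0032  0.0053  0.2059]
0.038 34 [ 0.001  -0.0032  0.0052  0.2063]
0.042 32 [ 0.001  -0.0032  0.0052  0.2061]
0.046 34 [ 0.001  -0.0032  0.0052  0.206 ]
0.05 35 [ 0.001  -0.0032  0.0051  0.206 ]
0.054 33 [ 0.0011 -0.0032  0.0051  0.2059]
0.058 37 [ 0.0013 -0.0032  0.0062  0.2063]
0.062 38 [ 0.0014 -0.0032  0.0062  0.206 ]
0.066 40 [ 0.0014 -0.0032  0.0061  0.2063]
0.07 30 [ 0.0014 -0.0032  0.006   0.2064]
0.074 84 [ 0.0013 -0.0104  0.0132  0.2134]
0.078 84 [ 0.0019 -0.0122  0.015   0.2165]
0.082 117 [ 0.0017 -0.0122  0.0161  0.2161]
0.086 141 [ 0.0013 -0.0123  0.016   0.2157]
0.09 58 [ 0.0015 -0.0052  0.0079  0.208 ]
0.094 57 [ 0.0012 -0.0052  0.0079  0.2132]
0.098 57 [ 0.0012 -0.0052  0.0078  0.2127]
0.102 58 [ 0.0013 -0.0052  0.0078  0.2111]
0.106 61 [ 0.0013 -0.0052  0.0077  0.2096]
0.11 55 [ 0.0013 -0.0052  0.0077  0.209 ]
0.114 57 [ 0.0016 -0.0052  0.0088  0.2086]
0.118 48 [ 0.0017 -0.0042  0.0077  0.207 ]
0.122 24 [ 0.0019 -0.0022  0.0056  0.2055]
```

View pics/w1c.png

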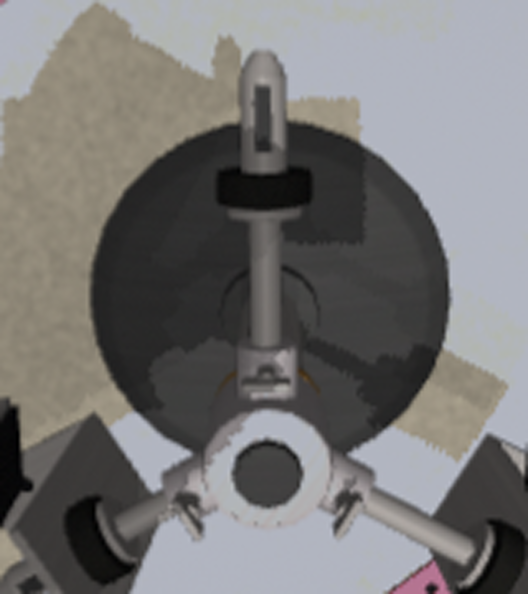

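```bash
sed -i 's/^HUB=.*/HUB=np.array([.621,.060])/' h.py; python3 - <<'E'
from h import *
def pose(deg,z,r=.056):
    a=np.radians(deg);return [*(HUB+r*np.array([np.cos(a),np.sin(a)])),z],quat(a-np.pi/2)
move_gripper(.04)
p,q=pose(55.8,.25);servo_line(p,q,vel=.15)
p,q=pose(55.8,.183);servo_line(p,q,vel=.1)
print(read_time_s(),read_ft_force())
move_gripper(.0,squeeze=8)
print(read_width(),read_ft_force(),read_time_s())
for d in np.linspace(55.8,180,14)[1:4]:
    p,q=pose(d,.183);servo_line(p,q,vel=.03)
    print(round(d),read_time_s(),np.round(read_ft_force(),1),round(read_width(),4))
E
```

```text
7.05 [0.45064444 0.22740556 0.45874814]
0.009520311096555057 [-0.76126447  0.76292079  1.54407069] 7.625
65 8.0833 [-2.   1.4  4. ] 0.0096
75 8.5417 [-2.4  1.   5.5] 0.0097
84 9.0 [-3.3  2.1  5.5] 0.0097
```

```bash
python3 - <<'E'
from h import *
def pose(deg,z,r=.056):
    a=np.radians(deg);return [*(HUB+r*np.array([np.cos(a),np.sin(a)])),z],quat(a-np.pi/2)
for d in np.linspace(55.8,180,14)[4:]:
    p,q=pose(d,.183);servo_line(p,q,vel=.03)
    f=read_ft_force();print(round(d),read_time_s(),np.round(f,1),round(read_width(),4))
    if np.linalg.norm(f)>25: break
E
```

```text
94 9.4583 [-4.   4.   5.7] 0.0093
104 9.9167 [-4.   3.7  6.8] 0.0095
113 10.375 [-4.7  4.9  5.2] 0.0095
123 10.8333 [-6.7  6.   8. ] 0.0099
132 11.2917 [-8.4  4.6  7.7] 0.0098
142 11.75 [-9.3  4.   7.1] 0.0098
151 12.2083 [-9.6  3.2  7.4] 0.0097
161 12.6667 [-8.7 -0.6  7. ] 0.0098
170 13.125 [-8.8 -1.7  7.1] 0.0098
180 13.5833 [-7.7 -2.4  6.3] 0.0095
```

```bash
cat > branch.py <<'E'
from ana import *
def branch(p,hub0,az):
    P,uv=pts(p)
    a0=np.radians(az);d=np.array([np.cos(a0),np.sin(a0)]);n=np.array([-d[1],d[0]])
    Q=P[(P[:,2]>.185)&(P[:,2]<.235)];r=Q[:,:2]-hub0;s=r@d;w=r@n
    S=[];W=[]
    for lo in np.arange(.036,.14,.002):
        m=(s>=lo)&(s<lo+.002)&(abs(w)<.022)
        if m.sum():
            S.append(lo+.001);W.append((w[m].min()+w[m].max())/2)
            print(round(lo,3),m.sum(),np.round([W[-1],w[m].max()-w[m].min(),Q[m][:,2].max()],4))
    f=np.polyfit(S,W,1);print("angle",az+np.degrees(np.arctan(f[0])),"offset at hub",f[1],"at .1",np.polyval(f,.1))
E
python3 - <<'E'
from branch import *
move_gripper(.04)
x=read_ee_pos();servo_line([x[0],x[1],.34],vel=.25)
p=capture("wrist");cv2.imwrite("pics/w2.png",p["color"]);np.savez("wrist2.npz",**p)
t=capture("top");cv2.imwrite("pics/t2.png",t["color"]);np.savez("top2.npz",**t)
print(read_time_s(),read_ee_pos(),read_ft_force())
branch(p,HUB,180);branch(t,HUB,180)
E
```

```text
15.1167 [0.56440454 0.0596017  0.33835721] [ 0.03796013 -0.39960339 -0.32235758]
0.036 59 [0.     0.0179 0.2102]
0.038 28 [0.     0.0139 0.2081]
0.04 21 [-0.      0.0094  0.2055]
0.042 18 [-0.      0.0095  0.2067]
0.044 20 [-0.      0.0094  0.206 ]
0.046 17 [-0.      0.0094  0.2059]
0.048 17 [-0.      0.0094  0.206 ]
0.05 19 [-0.      0.0094  0.2059]
0.052 20 [-0.      0.0094  0.2059]
0.054 18 [-0.      0.0093  0.207 ]
0.056 20 [-0.      0.0093  0.2068]
0.058 20 [-0.      0.0093  0.2057]
0.06 17 [-0.0006  0.0082  0.2057]
0.062 19 [-0.0006  0.0082  0.2063]
0.064 17 [-0.0006  0.0082  0.2061]
0.066 16 [-0.0006  0.0082  0.2064]
0.068 16 [-0.0006  0.0082  0.2054]
0.07 16 [-0.0006  0.0082  0.2062]
0.072 18 [-0.0006  0.0082  0.2071]
0.074 16 [-0.0006  0.0081  0.2064]
0.076 20 [-0.0006  0.0081  0.2055]
0.078 13 [0.     0.0213 0.2091]
0.08 48 [-0.0006  0.0223  0.2133]
0.082 35 [-0.0011  0.0249  0.2157]
0.084 58 [-0.0005  0.0282  0.2164]
0.086 59 [-0.0006  0.0281  0.2162]
0.088 58 [-0.0006  0.0281  0.2161]
0.09 57 [-0.0006  0.0281  0.2168]
0.092 93 [-0.0006  0.0281  0.2151]
0.094 29 [-0.0011  
[... 296 characters left out ...]
12 30 [-0.0011  0.0128  0.2095]
0.114 34 [-0.0011  0.0128  0.2087]
0.116 30 [-0.0011  0.0128  0.2089]
0.118 28 [-0.0011  0.0128  0.2092]
0.12 28 [-0.0011  0.0128  0.2076]
0.122 27 [-0.0011  0.0128  0.2075]
0.124 23 [-0.0011  0.0108  0.2065]
0.126 19 [-0.0011  0.0088  0.205 ]
0.128 13 [-0.0016  0.0059  0.2041]
angle 179.09975615501185 offset at hub 0.0006593542759232029 at .1 -0.0009119969512898965
0.114 1 [-0.0056  0.      0.2013]
0.116 1 [-0.0054  0.      0.2051]
0.12 2 [-0.0041  0.0025  0.206 ]
0.122 1 [-0.0053  0.      0.2059]
0.124 3 [-0.0027  0.0054  0.2102]
0.126 3 [-1.000e-04  5.100e-03  2.031e-01]
angle 200.97297957365362 offset at hub -0.05037133847694488 at .1 -0.012039033758120488
```

View pics/w2.png

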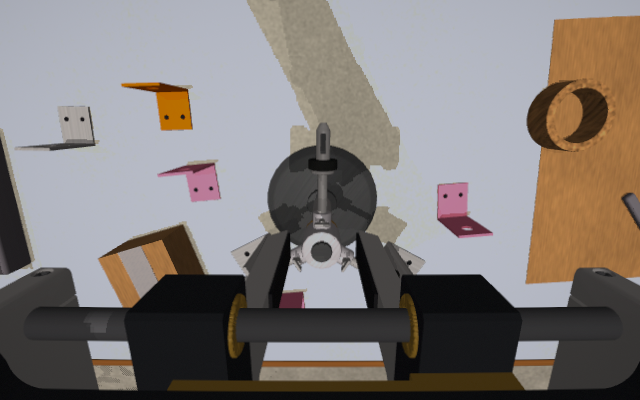

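```bash
python3 - <<'E'
from h import *
move_ptp([.527,-.338,.26],quat(np.pi/2))
print(read_time_s(),read_qpos())
p=capture("wrist");cv2.imwrite("pics/w3.png",p["color"]);np.savez("wrist3.npz",**p)
P,uv=pts(p)
m=(abs(P[:,0]-.51)<.07)&(abs(P[:,1]+.338)<.06)
Q=P[m];t=Q[(Q[:,2]>.08)&(Q[:,2]<.1)];print(len(t),t.min(0),t.max(0),cv2.minAreaRect(t[:,:2].astype(np.float32)),np.percentile(t[:,2],[50,95]))
for z0,z1 in [(.02,.04),(.04,.06),(.06,.08),(.08,.09),(.087,.1)]:
    s=Q[(Q[:,2]>z0)&(Q[:,2]<z1)]
    if len(s)>3: f=np.polyfit(s[:,1],s[:,0],1);print(z0,len(s),s[:,0].mean(),s[:,1].min(),s[:,1].max(),np.degrees(np.arctan(f[0])),np.polyval(f,-.338))
s=Q[(Q[:,2]>.002)&(Q[:,2]<.008)];print(cv2.minAreaRect(s[:,:2].astype(np.float32)))
E
```

```text
16.625 [ 1.25822659  0.51776236 -1.1142414   1.60896572  0.47685942  1.31619455
  1.64583144]
226 [ 0.52280197 -0.36322026  0.08015802] [ 0.5276389  -0.31384161  0.09233653] ((0.5252910852432251, -0.3385450839996338), (0.04943373054265976, 0.004395643249154091), 88.87879943847656) [0.08979883 0.09118815]
0.02 95 0.5235209084375333 -0.36338858547285946 -0.3139682035529681 1.3421782829481521 0.5234898170206335
0.04 137 0.5238059307773228 -0.3631351043258928 -0.3138032569586604 1.221583230078113 0.5238236162348249
0.06 106 0.5234842951468671 -0.3634368786434947 -0.3140802688306792 1.2238803287875029 0.5234948835560612
0.08 129 0.5244097368731353 -0.3632202611946866 -0.31384161298564084 1.2833624596994286 0.5244665979659701
0.087 176 0.5252007919448439 -0.3628001775846924 -0.31384161298564084 1.5816191509782758 0.525205796757004
((0.510027289390564, -0.33864840865135193), (0.13939344882965088, 0.1172553226351738), 0.22651955485343933)
```

View pics/w3.png

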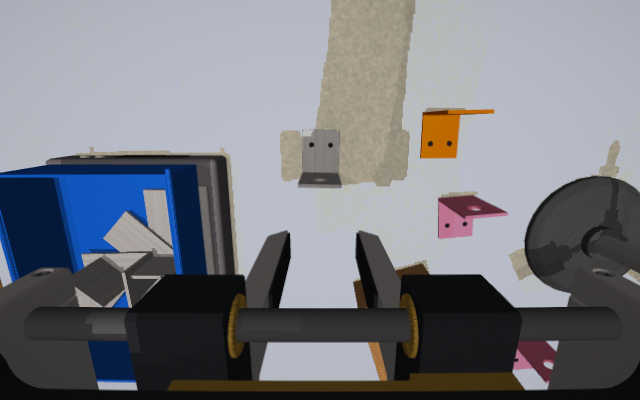

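```bash
python3 - <<'E'
from h import *
move_gripper(.075)
q=quat(np.radians(88.75))
servo_line([.5256,-.3386,.12],q,vel=.2)
servo_line([.5256,-.3386,.055],q,vel=.12)
f0=read_ft_force()
move_gripper(.03,squeeze=40)
print(read_time_s(),read_width(),f0,read_ft_force(),read_ee_pos())
servo_line([.5256,-.3386,.30],q,vel=.25)
print(read_time_s(),read_width(),read_ft_force(),read_ee_pos())
E
```

```text
19.4583 0.04938153445645654 [ 0.01390011 -0.8227386   0.8578139 ] [ 0.48797586 -0.86308516  3.3419302 ] [ 0.52592139 -0.33890111  0.05537371]
20.5917 0.049460619887478185 [ 0.22733389  0.22056892 -3.42580525] [ 0.52492539 -0.33847566  0.29853938]
```

```bash
python3 - <<'E'
from h import *
move_ptp([.45,.0608,.28],quat(np.radians(90)))
print(read_time_s(),read_qpos(),read_ee_pos())
servo_line([.45,.0608,.195],vel=.15)
print(read_time_s(),read_ee_pos(),np.degrees(R.from_quat(read_tcp_rot()).as_rotvec()),np.round(R.from_quat(read_tcp_rot()).as_matrix(),3),read_ft_force())
for n in ["wrist","side","top"]:
    p=capture(n);cv2.imwrite(f"pics/{n}4.png",p["color"]);np.savez(f"{n}4.npz",**p)
    c=p["color"]
    u,v=map(int,proj(p,np.array([.48,.06,.2]))) if n!="wrist" else (320,200)
    a=c[max(0,v-60):v+60,max(0,u-80):u+80];
    if n!="wrist": cv2.imwrite(f"pics/{n}4c.png",cv2.resize(a,None,fx=4,fy=4,interpolation=cv2.INTER_CUBIC))
E
```

```text
22.1 [ 0.76947015  0.0663117  -1.05868816  1.93371535  0.0621323   1.1759874
  1.25713819] [0.45055428 0.05980511 0.27999208]
22.8167 [0.45049919 0.06092186 0.19561073] [-69.26639205  69.24301657  69.27292175] [[ 0.    -1.     0.   ]
 [ 0.001  0.     1.   ]
 [-1.    -0.     0.001]] [ 0.23865759  0.6980103  -2.58923135]
```

View pics/wrist4.png

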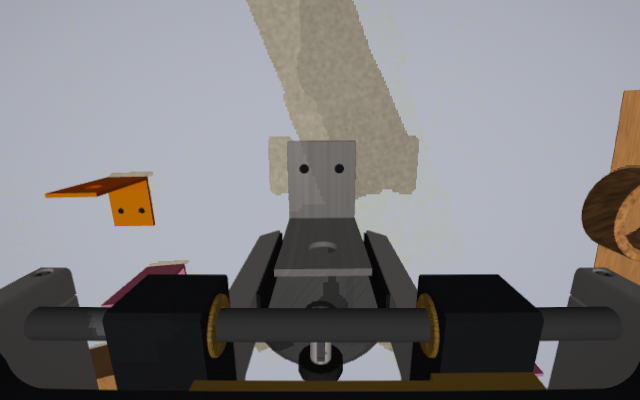

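View pics/side4c.png

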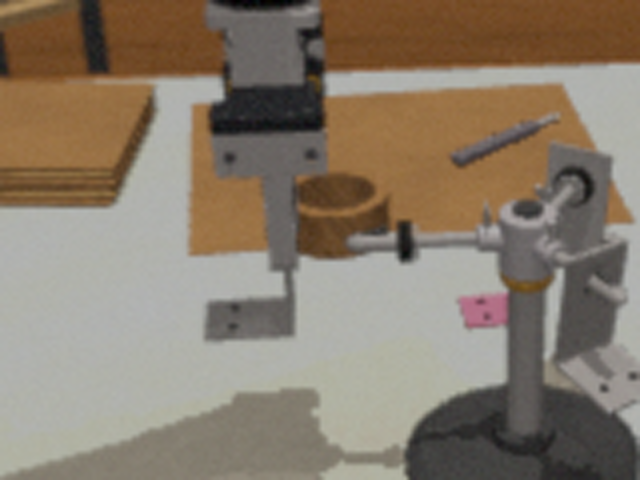

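View pics/top4c.png

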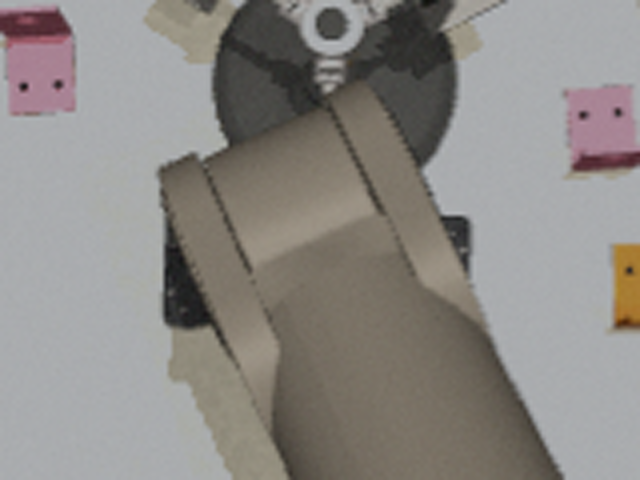

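```bash
python3 - <<'E'
from ana import *
p=load("wrist4.npz");P,uv=pts(p)
Q=P[(abs(P[:,0]-.45)<.02)&(abs(P[:,1]-.061)<.023)]
for z0 in np.arange(.14,.24,.01):
    s=Q[(Q[:,2]>z0)&(Q[:,2]<z0+.01)]
    if len(s)>3: print(round(z0,2),len(s),np.round([s[:,0].min(),np.median(s[:,0]),s[:,0].max()],4),np.round([s[:,1].min(),s[:,1].max()],4),s[:,2].max())
m=(abs(P[:,0]-.41)<.04)&(abs(P[:,1]-.061)<.04)&(P[:,2]>.13)&(P[:,2]<.15);s=P[m];print("foot",s.min(0),s.max(0),np.median(s,0),cv2.minAreaRect(s[:,:2].astype(np.float32)))
p=load("side4.npz");P,uv=pts(p)
Q=P[(abs(P[:,0]-.45)<.02)&(abs(P[:,1]-.05)<.035)]
for z0 in np.arange(.14,.24,.01):
    s=Q[(Q[:,2]>z0)&(Q[:,2]<z0+.01)]
    if len(s)>3: print(round(z0,2),len(s),np.round([s[:,0].min(),np.median(s[:,0]),s[:,0].max()],4),np.round([s[:,1].min(),s[:,1].max()],4))
E
```

```text
0.14 1537 [0.43   0.4399 0.4489] [0.0381 0.084 ] 0.1499989439154884
0.15 268 [0.4478 0.4484 0.4491] [0.038 0.084] 0.15992126936342516
0.16 291 [0.4478 0.4485 0.449 ] [0.0381 0.0838] 0.169979668613611
0.17 337 [0.4479 0.4484 0.4489] [0.038  0.0839] 0.1799972187421317
0.18 405 [0.4478 0.4484 0.4491] [0.0383 0.084 ] 0.18998829593201877
0.19 518 [0.4478 0.4486 0.4528] [0.038  0.0839] 0.1999935312941731
0.2 356 [0.4478 0.4484 0.4501] [0.0381 0.0838] 0.2099714978367179
0.21 602 [0.4477 0.4485 0.4492] [0.038 0.084] 0.2199773716242731
0.22 817 [0.4476 0.4485 0.453 ] [0.0381 0.084 ] 0.2299986938542722
0.23 654 [0.4475 0.4502 0.4527] [0.0382 0.0839] 0.23269147060488105
foot [0.39023636 0.03628243 0.14106656] [0.44910513 0.08646374 0.14999894] [0.41876485 0.06131482 0.14472468] ((0.41967421770095825, 0.061356961727142334), (0.058687638491392136, 0.04999413341283798), 0.32286232709884644)
0.14 81 [0.4301 0.441  0.4554] [0.0337 0.0844]
0.15 11 [0.4529 0.4553 0.4555] [0.036  0.0831]
0.17 7 [0.4513 0.4542 0.4546] [0.0325 0.0398]
0.18 7 [0.452  0.4548 0.4554] [0.0335 0.0392]
0.19 8 [0.4454 0.453  0.461 ] [0.0292 0.0368]
0.2 19 [0.4434 0.4538 0.4621] [0.0233 0.0306]
0.21 27 [0.4437 0.4523 0.4621] [0.0232 0.0354]
0.22 21 [0.4447 0.4525 0.4606] [0.0226 0.0283]
0.23 25 [0.4432 0.4536 0.4615] [0.022  0.0275]
```

```bash
python3 - <<'E'
from h import *
servo_line([.455,.0608,.1932],vel=.06)
servo_line([.480,.0608,.1932],vel=.12)
f0=read_ft_force();print(read_time_s(),read_ee_pos(),f0)
for x in list(np.arange(.484,.5121,.004)):
    servo_line([x,.0608,.1932],vel=.04)
    f=read_ft_force()-f0;print(round(read_time_s(),2),np.round(read_ee_pos(),4),np.round(f,1),np.round(read_moment(),2))
    if np.linalg.norm(f)>9: print("stop");break
E
```

```text
23.575 [0.47999568 0.06113522 0.19295982] [-0.14273854  0.31899976 -3.54362832]
23.82 [0.4839 0.0608 0.1932] [ 0.4 -0.7  1.4] [ 0.08 -0.15  0.01]
24.07 [0.4881 0.0608 0.1932] [-1.2 -0.1  0.6] [ 0.06 -0.14  0.01]
24.32 [0.4922 0.0608 0.1932] [ 0.5 -0.3  0.3] [ 0.02 -0.17  0.02]
24.57 [0.4962 0.0609 0.1932] [ 0.4 -0.3  0.4] [ 0.06 -0.16 -0.02]
24.82 [0.5002 0.0608 0.1932] [-0.2 -0.   1.1] [ 0.09 -0.13 -0.03]
25.07 [0.5042 0.0608 0.1932] [-0.6 -0.4  0.4] [ 0.08 -0.17 -0.04]
25.32 [0.5083 0.0608 0.1933] [-0.3 -0.8  1.4] [-0.06 -0.28 -0.01]
25.57 [0.5124 0.0608 0.1934] [-0.3 -1.4  5.7] [-0.22  0.01  0.02]
```

```bash
python3 - <<'E'
from h import *
f0=np.array([-.1,.3,-3.3])
for x in np.arange(.513,.5271,.001):
    servo_line([x,.0608,.1932],vel=.02)
    f=np.mean([read_ft_force() for _ in range(5)],0)-f0;print(round(read_time_s(),2),np.round(read_ee_pos(),4),np.round(f,1),round(read_width(),4))
    if f[0]<-14 or np.linalg.norm(f)>25: print("stop");break
E
```

```text
25.82 [0.513  0.0608 0.1932] [-2.2 -1.5  4.6] 0.0494
26.07 [0.5139 0.0608 0.1931] [-2.4 -1.4  4.8] 0.0495
26.32 [0.5151 0.0608 0.1932] [-2.9 -1.5  4.7] 0.0497
26.57 [0.5161 0.0608 0.1932] [-1.8 -0.8  4.9] 0.0494
26.82 [0.5171 0.0608 0.1932] [-1.9 -1.8  4.1] 0.0496
27.07 [0.5179 0.0608 0.1931] [-4.4 -1.7  3.6] 0.0495
27.32 [0.5198 0.0608 0.1935] [ 1.9 -0.4  4.7] 0.0492
27.57 [0.5202 0.0608 0.1933] [ 0.4 -1.1  4.4] 0.0497
27.82 [0.521  0.0608 0.1931] [-1.  -1.3  5.4] 0.0498
28.07 [0.5221 0.0608 0.1932] [-1.2 -1.   4.1] 0.049
28.32 [0.5232 0.0609 0.1932] [ 0.3 -1.1  3.4] 0.0497
28.57 [0.524  0.0608 0.193 ] [ 0.5 -0.7  0.6] 0.0493
28.82 [0.525  0.0608 0.1931] [ 0.1 -0.4  0.4] 0.0493
29.07 [0.5258 0.0608 0.1931] [-1.3 -0.9  0.4] 0.0493
29.32 [0.5265 0.0608 0.193 ] [-5.7 -0.5  2.9] 0.049
```

```bash
python3 - <<'E'
from h import *
f0=np.array([-.1,.3,-3.3])
def st(s):
    f=np.mean([read_ft_force() for _ in range(5)],0)-f0;print(s,round(read_time_s(),2),np.round(read_ee_pos(),4),np.round(f,1));return f
servo_line([.5250,.0608,.1932],vel=.02);st("back")
servo_line([.5236,.0608,.1932],vel=.01);st("pull test")
servo_line([.5250,.0608,.1932],vel=.02)
for z in np.arange(.1927,.1899,-.0005):
    servo_line([.5250,.0608,z],vel=.01);f=st("down")
    if f[2]>3: break
move_gripper(.062,squeeze=10);st("open")
hold(.2)
x=read_ee_pos();servo_line([x[0],x[1],.30],vel=.15)
servo_line([.43,x[1],.36],vel=.25)
hold(.3)
print(read_time_s())
for n in ["wrist","side","top"]:
    p=capture(n);cv2.imwrite(f"pics/{n}5.png",p["color"]);np.savez(f"{n}5.npz",**p)
    u,v=map(int,proj(p,np.array([.54,.06,.19])))
    cv2.imwrite(f"pics/{n}5c.png",cv2.resize(p["color"][max(0,v-60):v+60,max(0,u-80):u+80],None,fx=4,fy=4,interpolation=cv2.INTER_CUBIC))
E
```

```text
back 29.57 [0.5253 0.0608 0.1933] [ 1.3 -1.5  0.3]
pull test 29.87 [0.5237 0.0608 0.1932] [-0.1 -0.  -0.5]
down 30.37 [0.5249 0.0608 0.1926] [ 0.7 -0.2  0.4]
down 30.62 [0.525  0.0608 0.1922] [-0.3 -0.6  0.1]
down 30.87 [0.525  0.0608 0.1917] [-0.2 -0.9  0.6]
down 31.12 [0.5251 0.0608 0.1913] [ 0.1 -0.3  1.7]
down 31.37 [0.5251 0.0609 0.1909] [-1.  -1.2  7.4]
open 31.8 [0.525  0.0608 0.1906] [-0.3 -1.   3.8]
33.7833
```

View pics/side5c.png

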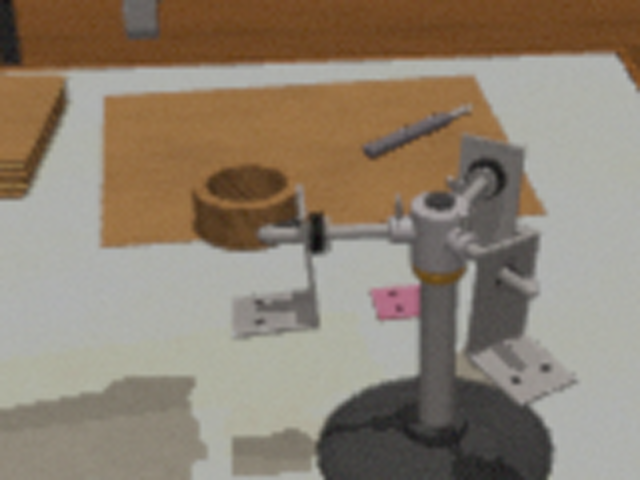

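View pics/wrist5.png

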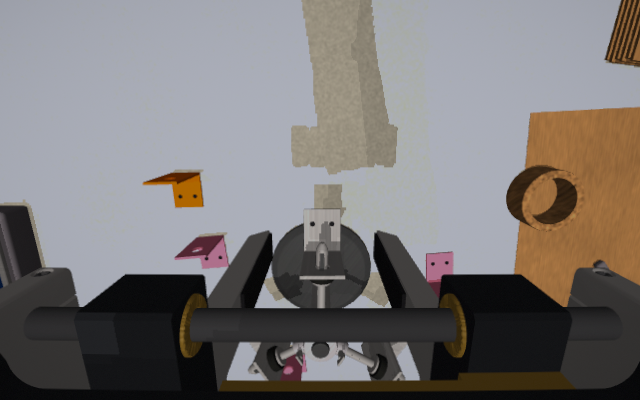

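```bash
python3 - <<'E'
from branch import *
def plate(p):
    P,uv=pts(p);s=P[(abs(P[:,0]-.525)<.025)&(abs(P[:,1]-.061)<.023)&(P[:,2]>.15)&(P[:,2]<.235)]
    for z0 in np.arange(.15,.235,.01):
        t=s[(s[:,2]>z0)&(s[:,2]<z0+.01)]
        if len(t)>2: print(round(z0,3),len(t),np.round(np.percentile(t[:,0],[5,50,95]),4))
    t=s[(s[:,2]>.15)&(s[:,2]<.185)]
    if len(t)>5: f=np.polyfit(t[:,2],t[:,0],1);print("lean",f[0])
    m=P[(abs(P[:,0]-.525)<.025)&(abs(P[:,1]-.061)<.04)&(P[:,2]>.212)&(P[:,2]<.235)]
    print("plate yaw",cv2.minAreaRect(m[:,:2].astype(np.float32)))
plate(load("wrist5.npz"))
move_ptp([.565,.0600,.36],quat(np.pi/2))
p=capture("wrist");cv2.imwrite("pics/w6.png",p["color"]);np.savez("wrist6.npz",**p)
plate(p);branch(p,HUB,180);print(read_time_s())
E
```

```text
0.15 55 [0.5258 0.5264 0.527 ]
0.16 63 [0.5249 0.5256 0.5259]
0.17 71 [0.5241 0.5247 0.5254]
0.18 72 [0.5232 0.5238 0.5245]
0.19 84 [0.5225 0.5231 0.5245]
0.2 323 [0.5016 0.519  0.5476]
0.21 288 [0.5157 0.5218 0.5397]
0.22 223 [0.5201 0.5213 0.5239]
lean -0.08306441976128981
plate yaw ((0.5290673971176147, 0.06273582577705383), (0.02357768639922142, 0.04947351664304733), 7.374032020568848)
0.15 7 [0.5262 0.5264 0.5266]
0.19 11 [0.5275 0.5277 0.5279]
0.2 417 [0.5019 0.5204 0.5473]
0.21 289 [0.5143 0.5321 0.5399]
0.22 183 [0.5205 0.5224 0.5236]
lean -0.09368702151418691
plate yaw ((0.5284246206283569, 0.060815706849098206), (0.04831363260746002, 0.02477875165641308), 79.3432388305664)
0.036 55 [2.000e-04 1.900e-02 2.112e-01]
0.038 23 [2.000e-04 1.010e-02 2.102e-01]
0.04 16 [-0.0004  0.0089  0.2063]
0.042 16 [-0.0004  0.0089  0.2059]
0.044 15 [-0.0004  0.0089  0.2066]
0.046 16 [-0.0004  0.0089  0.2056]
0.048 16 [-0.0004  0.0088  0.2062]
0.05 17 [-0.0004  0.0088  0.2054]
0.052 16 [-0.0004  0.0088  0.2055]
0.054 16 [-0.0004  0.0088  0.2057]
0.056 15 [-0.0004  0.0088  0.2052]
0.058 18 [-0.
[... 632 characters left out ...]
0.0106  0.2077]
0.096 44 [-0.      0.0427  0.2272]
0.098 96 [-0.      0.0427  0.2278]
0.1 69 [0.     0.0424 0.2277]
0.102 26 [-0.0015  0.0127  0.2134]
0.104 26 [-0.0015  0.0127  0.2128]
0.106 26 [-0.0015  0.0127  0.2115]
0.108 26 [-0.0015  0.0127  0.2112]
0.11 26 [-0.0015  0.0127  0.2111]
0.112 25 [-0.0015  0.0126  0.2103]
0.114 23 [-0.0015  0.0126  0.2089]
0.116 25 [-0.0015  0.0126  0.2088]
0.118 24 [-0.0015  0.0126  0.2084]
0.12 25 [-0.0015  0.0126  0.2087]
0.122 26 [-0.0015  0.0126  0.2084]
0.124 22 [-0.0015  0.0105  0.2072]
0.126 18 [-0.0015  0.0084  0.2054]
0.128 12 [-0.0015  0.0063  0.2046]
angle 179.06344092776382 offset at hub 0.0005332679300709256 at .1 -0.001101481615398647
34.6917
```

View pics/w6.png

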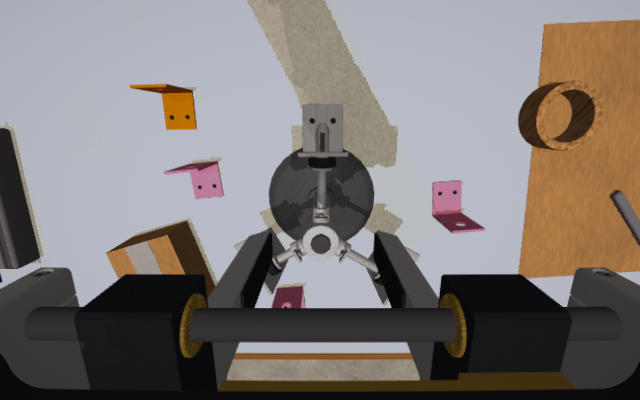

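```bash
python3 - <<'E'
from h import *
print(read_time_s(),read_ft_force());sign_off()
E
```

```text
34.6917 [ 0.43102144  0.03540317 -0.16447371]
the job is handed in; nothing more can be done
```

The loose bracket is hung on the empty branch behind its spring keeper, and I handed the job in at 34.7 s of the 69 s allowed.

**What I did**
- **Turning the tree:** I held the empty branch lightly by its bare rod and turned it about 124° anticlockwise, until it pointed at the robot's side.
- **Picking up:** I gripped the grey bracket across its plate.
- **Hanging:** I slid it onto the peg with at most about 4.5 N of push. I went on until the keeper's upward force dropped away and the buffer pushed back with about 6 N. Then I lowered it onto the peg and let go.

**Last checks**
- **Branch direction:** the wrist camera put it at 179.1°, about 1° off straight. I left it there.
- **Lean:** the hung bracket leans 0.08–0.09 rad, which matches a bracket inside its keeper (0.1 rad, against 0.3 rad outside).
- **Keeper:** in the depth picture, the tooth stands up just outside the plate.
- **Surroundings:** in the last pictures the other two brackets were still hung. The carton, tape roll and look-alikes showed no sign of having moved, though I did not measure them.

**Disagreements and gaps**
- The side and top cameras differed from the wrist camera by 3–6 mm. I used the wrist camera, because it agreed with the gripper's own position to within 1 mm.
- A 1.3 mm pull back on the bracket met no resistance. That is within its free play, so it did not test whether the tooth holds.

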